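Size an unmarked filter cell in a stepped bore gauge

ROBOT

A 6-joint arm with a two-finger parallel gripper is mounted at the origin on a cart in front of the work surface, level with it; the furniture and walls round the work are solid. World frame = base frame: x ahead of the robot, y to its left, z up, the work surface at z = 0. Lengths are in m, angles in rad, forces in N, time in s.
With the tool pointing down it reaches from about 0.425 to 0.95 m from the base axis. Payload 3.5 kg.
Tool frame: the origin (TCP) lies midway between the tips of the shut fingers; the grasp point (between the pads) lies ctrl.hold_point_z behind it (ctrl.hold_point_z is the distance from the TCP to the grasp point, in m); z points along the fingers, x is the direction in which the jaws open and shut, and the axes are right-handed (so a half turn about z gives the same grasp; the last joint's range is limited). The gripper opens to 85 mm and grips with 20 to 120 N. Pads are 22 mm wide; open, the fingers measure 114 mm over their backs; the gripper's body (76 mm by 85 mm) begins 54 mm behind the grasp point. The pads swing forward as they close: fully open they stand 13 mm farther back than shut.
Start: joints at [-1.283, 0.286, 1.577, -0, 1.279, -0.15], TCP at [0.286, -0.611, 0.231] pointing down, gripper open.
Joint ranges: [-2.77, 2.77], [-0.9, 2.22], [0.21, 2.48], [-1.53, 4.67], [0.24, 2.81], [-2.84, 2.84]. Speed limits (rad/s): [2.79, 2.79, 3.14, 3.14, 3.14, 3.14].

INTERFACE

Orientations are given as a unit quaternion [x, y, z, w].
In Python, from plant import ctrl gives the robot as it stands.
- The arm moves only by the tool step_arm, never from a script. Its arguments are lists of equal length, an entry for each row: "gripper": the gripper's target within -1 to 1 (shut at 1, half-way at 0, fully open at -1); "linear": the shift along the tool's x, y, z in m, a list of three; "delta_rot": the turn, a rotation vector about the tool's x, y, z in degrees, a list of three. A call has 1 to 20 rows; each row is the pose to reach, as a shift and turn from the pose commanded when the call began, along the tool's axes at that moment; what a row does not reach only later rows make up. A row lasts 1/8 s, in which the tool goes at most 62.5 mm and 10.7 degrees, less where a joint would pass 70% of its speed; a pose out of reach is approached as far as the arm can. A call with a gripper value outside its range is refused whole. The fingers move at their own pace and stop on an object; "grip_force" is the grip in N (left out, the last holds). Time passes only in rows, so rows that repeat a pose let the fingers close. It gives the time, the measured TCP pose, the force and the opening at its end, in the units of the state.
- ctrl.get_state(): the state, without advancing time (a new reading comes with each control period).
- ctrl.read_camera(name): name is "scene" or "side" or "wrist"; returns a dict with "frame" (400x640x3 uint8, red, green, blue), "fx", "fy", "cx", "cy" (pixels), "view" (4x4, takes a point from world to camera coordinates). Camera axes: x right, y down, z forward; pixel columns grow to the right and rows downward; lengths in m; the calibration is good to about 2 mm. A picture is of the moment at which its call begins. There is no depth.
- ctrl.sign_off(): hands the job in, once; it reports no verdict.
The state is a dict: "time": time; "qpos": joint angles; "dq": joint speeds; "joint_efforts": joint torques, N m; "eef_pos": TCP position; "tcp_rot": TCP orientation; "contact_force": force on the tool from outside, world axes, zero at the start; "wrist_torque": the same for the moment, N m; "opening": opening from 0.0 (shut) to 1.0 (fully open).
Only numpy, scipy, OpenCV 4.12 (cv2) and the standard library are available. Lean on these libraries where they do the work, as an engineer would, in place of code of your own. Each camera call takes 0.05 s, during which the arm holds its last target. There are 200 camera calls.

TASK

The filter cell standing on the white card has no size mark. Pick it up and try its spigot in the stepped gauge, beginning with the smallest bore on the lowest step and going up step by step with light pressure only, and leave it in the first bore that it enters, pushed fully home with its shoulder flat on the step. Never put it into a bore that is too wide for it, and leave the two spare cells and the other things alone.

Things in the scene. Friction and masses are not known exactly. Their poses are not given: they have to be found in the camera images.
- gauge: stepped gauge, a bright steel staircase of four steps, fixed; origin at the centre of its underside, y runs along it from the lowest step to the highest, z up. Each step is 52 mm long (y), 62 mm wide (x), with one upright bore in its middle; step tops at 22, 26, 30 and 34 mm. Foot plate 224 x 78 x 8 mm. Its fine bores are spoiled by any push or knock over 30 N.
- bore_1 (a point): centre of the mouth of the 25 mm bore in the lowest step (1 dot), level with the step's top; z up. The bore is blind, 15 mm deep, its mouth chamfered 0.8 mm. A cell's own bore is 1 mm wider than its spigot, the next smaller one 2 mm narrower than the spigot.
- bore_2 (a point): centre of the mouth of the 28 mm bore in the second step (2 dots), level with the step's top; z up. The bore is blind, 15 mm deep, its mouth chamfered 0.8 mm. A cell's own bore is 1 mm wider than its spigot, the next smaller one 2 mm narrower than the spigot.
- bore_3 (a point): centre of the mouth of the 31 mm bore in the third step (3 dots), level with the step's top; z up. The bore is blind, 15 mm deep, its mouth chamfered 0.8 mm. A cell's own bore is 1 mm wider than its spigot, the next smaller one 2 mm narrower than the spigot.
- bore_4 (a point): centre of the mouth of the 34 mm bore in the highest step (4 dots), level with the step's top; z up. The bore is blind, 15 mm deep, its mouth chamfered 0.8 mm. A cell's own bore is 1 mm wider than its spigot, the next smaller one 2 mm narrower than the spigot.
- card_mid (a point): centre of a white paper card 85 mm square lying flat on the bench; the cell to be sized stands on it, within 10 mm of its centre
- cell_a_mid (a point): centre of the grip of one of three like loose filter cells (50 to 100 g, 27 mm high): black knurled round grip 40 mm across, 17 mm high, glass in its top; below it a bright spigot 10 mm long. Spigots are 27, 30 and 33 mm across, foot chamfered 1 mm; which cell has which, and which stands on the card, is not told. The point is 8.5 mm above the shoulder, 18.5 mm above the foot; z up.
- cell_b_mid (a point): centre of the grip of one of three like loose filter cells (50 to 100 g, 27 mm high): black knurled round grip 40 mm across, 17 mm high, glass in its top; below it a bright spigot 10 mm long. Spigots are 27, 30 and 33 mm across, foot chamfered 1 mm; which cell has which, and which stands on the card, is not told. The point is 8.5 mm above the shoulder, 18.5 mm above the foot; z up.
- cell_c_mid (a point): centre of the grip of one of three like loose filter cells (50 to 100 g, 27 mm high): black knurled round grip 40 mm across, 17 mm high, glass in its top; below it a bright spigot 10 mm long. Spigots are 27, 30 and 33 mm across, foot chamfered 1 mm; which cell has which, and which stands on the card, is not told. The point is 8.5 mm above the shoulder, 18.5 mm above the foot; z up.
- loupe: a small folding hand lens, 24 x 32 x 14 mm, lying loose on the bench in front of the gauge; to be left alone
- driver: an orange-handled screwdriver, 139 mm long, 22 mm thick, lying loose at the left; to be left alone
- petri: a clear lidded petri dish, 63 mm across, 15 mm high, loose behind the gauge; to be left alone
Not all that is in view belongs to the job. What is shaped like the part that bears cell_a_mid but pink is not meant.

How it is judged:
By the outcome, as a careful person would: the job done as asked, in the order asked, and still so for the second after the job is handed in, with the robot touching nothing.
It also fails if it takes over 72 s, if anything falls off the work surface, if the arm or the gripper's body presses on something with over 40 N, if the wrist force passes 120 N, or if a joint passes its speed limit or range.

## Working session

There is one attempt and no reset: what is moved stays moved. The work goes in short steps, Python scripts to look and compute and a tool call to move; the robot and the scene stay as the last step left them, time stands still between calls to the robot, and variables do not carry over. Pictures are saved under pics/ and viewed, on a budget of 10 in all, crops included, one or two more only if the job needs it, and the job is handed in when it is done.

Besides the shell and the picture viewer there is one more tool, called after "Emit:" as name(argument=value, ...) on one line, values as JSON. step_arm: Moves the arm, as the interface text tells. Its arguments: {"type":"object","properties":{"gripper":{"type":"array"},"linear":{"type":"array"},"delta_rot":{"type":"array"},"grip_force":{"type":"number"}},"required":["gripper","linear","delta_rot"]}

```bash
mkdir -p pics; ls
cat > h.py <<'E'
import numpy as np, cv2
from plant import ctrl
def shot(cam,name,crop=None,scale=1):
    d=ctrl.read_camera(cam); np.savez('pics/'+name+'.npz',**d)
    im=cv2.cvtColor(d['frame'],cv2.COLOR_RGB2BGR)
    cv2.imwrite('pics/'+name+'.png',im); return d
def crop(name,x0,y0,x1,y1,s,out):
    im=cv2.imread('pics/'+name+'.png')[y0:y1,x0:x1]
    cv2.imwrite('pics/'+out+'.png',cv2.resize(im,None,fx=s,fy=s,interpolation=cv2.INTER_CUBIC))
def ray(d,u,v):
    V=d['view'];R=V[:3,:3];c=-R.T@V[:3,3]
    return c,R.T@np.array([(u-d['cx'])/d['fx'],(v-d['cy'])/d['fy'],1])
def atz(d,u,v,z):
    c,r=ray(d,u,v); return c+r*(z-c[2])/r[2]
def proj(d,p):
    q=d['view']@np.r_[p,1]; return np.array([d['fx']*q[0]/q[2]+d['cx'],d['fy']*q[1]/q[2]+d['cy']])
def load(n): return dict(np.load('pics/'+n+'.npz'))
E
python3 - <<'E'
from h import *
a=shot('scene','s0');b=shot('side','d0')
for d in (a,b): print(d['fx'],ray(d,d['cx'],d['cy']))
s=ctrl.get_state();print(s,ctrl.hold_point_z)
E
```

```text
pics
384.5098140864791 (array([-0.22122531,  0.66128666,  0.72728726]), array([ 0.64194474, -0.53418814, -0.55004544]))
391.22939421260673 (array([ 0.52787288, -0.94273358,  0.45140604]), array([ 0.02210896,  0.92680803, -0.37488407]))
{'time': 0.1, 'qpos': array([-1.28298718e+00,  2.87111785e-01,  1.57803009e+00, -2.42862336e-05,
        1.27862407e+00, -1.50010272e-01]), 'dq': array([-0.00068531, -0.00072159, -0.00309457,  0.00203044,  0.00146582,
       -0.00074415]), 'joint_efforts': array([ 4.99507569e-04, -4.07293725e+01, -2.93699759e+01, -1.44709834e-04,
        3.38512480e-03, -1.78061708e-05]), 'eef_pos': array([ 0.28601974, -0.61074392,  0.23006264]), 'tcp_rot': array([ 8.43792110e-01, -5.36669074e-01, -8.27085129e-04, -7.04886884e-04]), 'contact_force': array([ 0.61010989, -0.7988528 , -0.14492879]), 'wrist_torque': array([-0.00676827, -0.02807661,  0.01623238]), 'opening': 1.0007782641608052} 0.0187
```

View pics/s0.png

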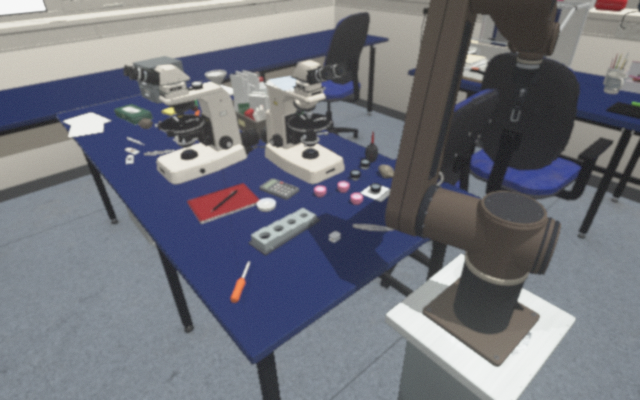

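View pics/d0.png

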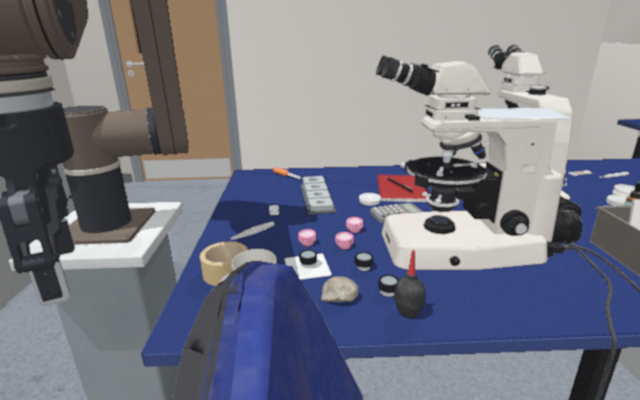

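The scene view shows the gauge near (285,229) and the card cell at (376,189). In the side view the card cell is at (309,257) and the gauge at (317,193). I'll enlarge both.

Run:
```python
from h import *
crop('s0',240,170,400,260,5,'s0c');crop('d0',260,165,410,305,4,'d0c')
a=load('s0');b=load('d0')
print('cell',atz(a,376,189,.02),atz(b,309,257,.02))
print('g',atz(a,285,229,.02),atz(b,317,193,.02))
```

```text
cell [ 0.5137878  -0.21329496  0.02      ] [ 0.52940784 -0.22460877  0.02      ]
g [0.54536612 0.15416249 0.02      ] [0.55955621 0.13929731 0.02      ]
```

View pics/s0c.png

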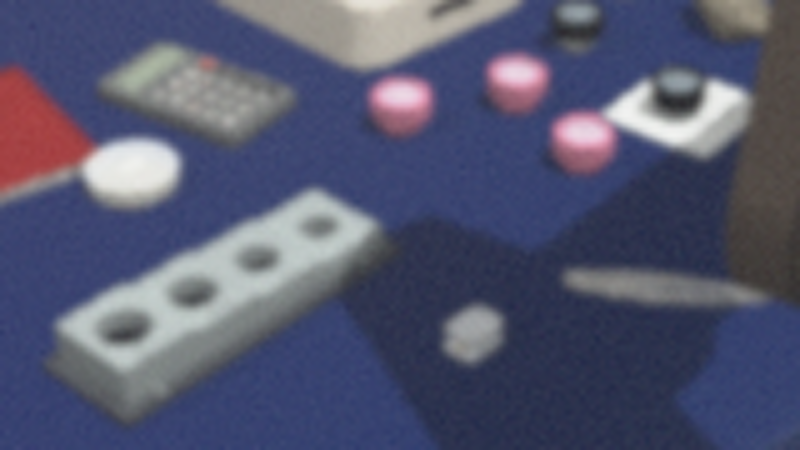

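View pics/d0c.png

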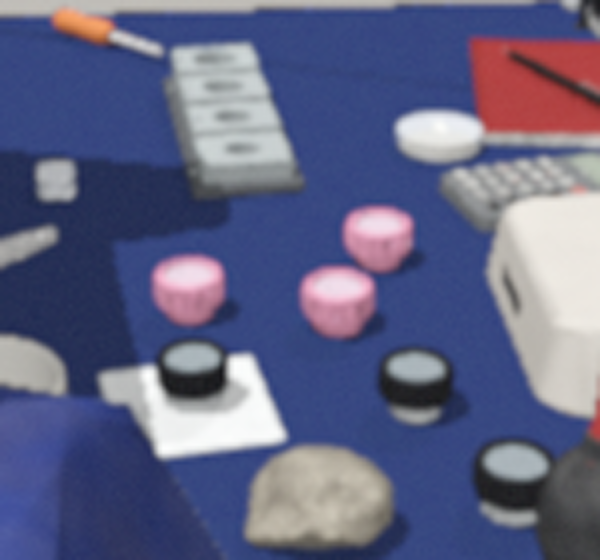

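Scene crop: bores 1–4 are at (320,226), (258,258), (194,292) and (125,328), and the cell top is at (679,84). Side crop: bores are at (241,148), (235,116), (224,86) and (215,58), and the cell top is at (193,356). The pink cups are decoys.

```bash
cat >> h.py <<'E'
def tri(obs):
    A=[];B=[]
    for d,u,v in obs:
        c,r=ray(d,u,v); r/=np.linalg.norm(r); P=np.eye(3)-np.outer(r,r); A.append(P);B.append(P@c)
    return np.linalg.lstsq(np.vstack(A),np.hstack(B),rcond=None)[0]
E
python3 - <<'E'
from h import *
from scipy.spatial.transform import Rotation as Ro
a=load('s0');b=load('d0')
S=lambda x,y:(240+x/5-.4,170+y/5-.4); D=lambda x,y:(260+x/4-.4,165+y/4-.4)
for n,s,d,z in [('b1',(320,226),(241,148),.022),('b2',(258,258),(235,116),.026),('b3',(194,292),(224,86),.03),('b4',(125,328),(215,58),.034),('cell',(679,84),(193,356),.027),
 ('pink1',(583,128),(190,272),.027),('pink2',(517,68),(338,285),.027),('pink3',(401,90),(378,222),.027),('spareB',(577,10),(415,365),.027)]:
    print(n,atz(a,*S(*s),z).round(4)[:2],atz(b,*D(*d),z).round(4)[:2],tri([(a,*S(*s)),(b,*D(*d))]).round(4))
print(Ro.from_quat(ctrl.get_state()['tcp_rot']).as_matrix().round(4))
E
```

```text
b1 [0.5621 0.0689] [0.565  0.0684] [0.5643 0.0681 0.0214]
b2 [0.5573 0.1213] [0.5629 0.1192] [0.5616 0.1196 0.0245]
b3 [0.5517 0.173 ] [0.5566 0.1713] [0.5555 0.1717 0.0287]
b4 [0.5465 0.2251] [0.5513 0.2238] [0.5502 0.2241 0.0328]
cell [ 0.5193 -0.2158] [ 0.5272 -0.2223] [ 0.5254 -0.2201  0.0242]
pink1 [ 0.5248 -0.1272] [ 0.5268 -0.1265] [ 0.5261 -0.1276  0.0269]
pink2 [ 0.6108 -0.1486] [ 0.6114 -0.1485] [ 0.6112 -0.1487  0.027 ]
pink3 [ 0.644  -0.0694] [ 0.6445 -0.0676] [ 0.644  -0.0691  0.0275]
spareB [ 0.6405 -0.2383] [ 0.6424 -0.2389] [ 0.642  -0.2391  0.0266]
[[ 4.240e-01 -9.057e-01 -6.000e-04]
 [-9.057e-01 -4.240e-01  2.100e-03]
 [-2.200e-03 -3.000e-04 -1.000e+00]]
```

Emit:
step_arm(gripper=[-1,-1,-1,-1,-1,-1,-1,-1,-1,-1,-1,-1,-1,-1,-1,-1], linear=[[0,0,-0.06],[-0.03,-0.045,-0.08],[-0.06,-0.09,-0.08],[-0.09,-0.135,-0.08],[-0.12,-0.18,-0.08],[-0.15,-0.225,-0.08],[-0.18,-0.27,-0.06],[-0.21,-0.315,-0.03],[-0.24,-0.36,0.0],[-0.255,-0.381,0.03],[-0.255,-0.381,0.06],[-0.255,-0.381,0.07],[-0.255,-0.381,0.07],[-0.255,-0.381,0.07],[-0.255,-0.381,0.07],[-0.255,-0.381,0.07]], delta_rot=[[0,0,0],[0,0,-8],[0,0,-16],[0,0,-24],[0,0,-32],[0,0,-40],[0,0,-48],[0,0,-56],[0,0,-64],[0,0,-70],[0,0,-70],[0,0,-70],[0,0,-70],[0,0,-70],[0,0,-70],[0,0,-70]], grip_force=30)

```text
time: 2.1
eef_pos: [0.5235, -0.2193, 0.1623]
tcp_rot: [0.999, 0.044, 0.001, 0.0]
contact_force: [-0.3, -0.0, 0.3]
opening: 1.003
```

Run:
```python
from h import *
from scipy.spatial.transform import Rotation as Ro
d=shot('wrist','w1')
s=ctrl.get_state();print(s['eef_pos'],s['qpos'].round(2),Ro.from_quat(s['tcp_rot']).as_matrix().round(4),s['contact_force'])
print(proj(d,[.523,-.219,.027]),ray(d,320,200))
```

```text
[ 0.52334696 -0.21914142  0.16199815] [-0.58  0.12  1.91  0.    1.12 -0.66] [[ 9.961e-01  8.840e-02  9.000e-04]
 [ 8.840e-02 -9.961e-01 -6.000e-04]
 [ 9.000e-04  7.000e-04 -1.000e+00]] [-0.25037357 -0.10513177 -0.19776422]
[315.65792259 191.38639321] (array([ 0.51653035, -0.14758019,  0.30575939]), array([ 0.03893741, -0.27378294, -0.96108119]))
```

View pics/w1.png

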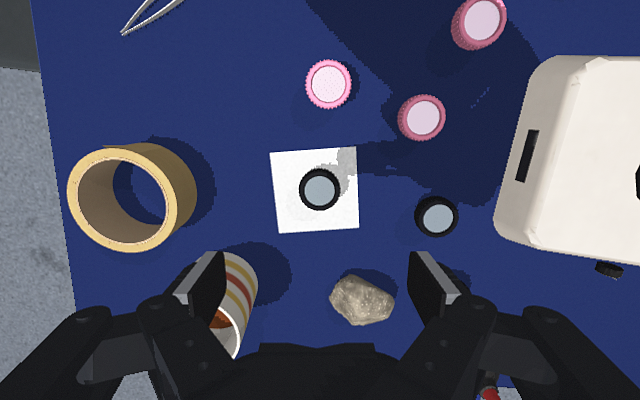

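The wrist view shows the card cell top centred at (320,190). A striped mug stands near (235,290), so I'll check clearance to it.

Run:
```python
from h import *
d=load('w1');b=load('d0');a=load('s0')
print('cell',atz(d,319.5,189.5,.027))
print('mug base near',atz(d,258,268,0),'far-top edge',[atz(d,240,255,z) for z in (0,.05,.1)])
print('rim',[atz(d,225,330,z).round(3) for z in (.06,.08,.1)],tri([(d,225,330),(b,254,258)]))
print('rim right edge',[atz(d,245,325,z).round(3) for z in (.06,.08,.1)])
crop('d0',190,235,340,305,5,'mug')
for p in([.523,-.219,.027],): print(proj(d,p))
```

```text
cell [ 0.52641353 -0.21687025  0.027     ]
mug base near [ 4.67914210e-01 -3.18600132e-01  5.55111512e-17] far-top edge [array([ 0.44779133, -0.30455415,  0.        ]), array([ 0.45903203, -0.27888463,  0.05      ]), array([ 0.47027274, -0.2532151 ,  0.1       ])]
rim [array([ 0.449, -0.353,  0.06 ]), array([ 0.454, -0.336,  0.08 ]), array([ 0.46, -0.32,  0.1 ])] [ 0.44291648 -0.33500266  0.08480663]
rim right edge [array([ 0.467, -0.346,  0.06 ]), array([ 0.471, -0.33 ,  0.08 ]), array([ 0.475, -0.314,  0.1  ])]
[315.65792259 191.38639321]
```

View pics/mug.png

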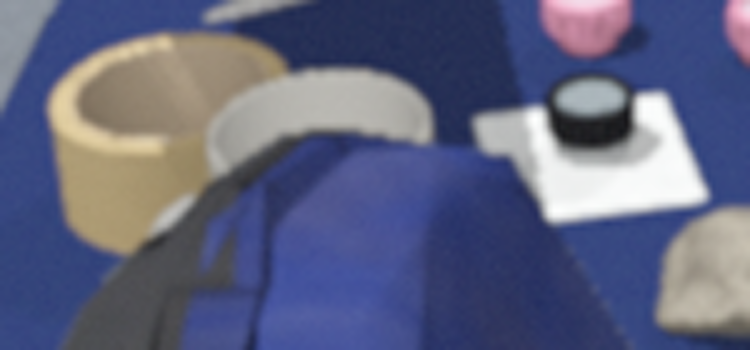

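Emit:
step_arm(gripper=[-0.6,-0.6,-0.6,-0.6,-0.6,-0.6,-0.6,-0.6], linear=[[0.003,-0.001,0.04],[0.003,-0.001,0.08],[0.003,-0.001,0.11],[0.003,-0.001,0.13],[0.003,-0.001,0.142],[0.003,-0.001,0.15],[0.003,-0.001,0.15],[0.003,-0.001,0.15]], delta_rot=[[0,0,0],[0,0,0],[0,0,0],[0,0,0],[0,0,0],[0,0,0],[0,0,0],[0,0,0]])

```text
time: 3.15
eef_pos: [0.5267, -0.218, 0.0123]
tcp_rot: [0.999, 0.044, 0.001, 0.001]
contact_force: [0.6, 0.0, 0.6]
opening: 0.804
```

Run:
```python
from h import *
d=shot('wrist','w2')
crop('w2',160,130,480,370,2.5,'w2c')
s=ctrl.get_state();print(s['eef_pos'],s['contact_force'])
print(proj(d,np.r_[s['eef_pos'][:2],.027]))
```

```text
[ 0.52672917 -0.21799445  0.01231733] [ 0.25984396 -0.35087328 -0.68245426]
[316.68512984 272.03213903]
```

View pics/w2c.png

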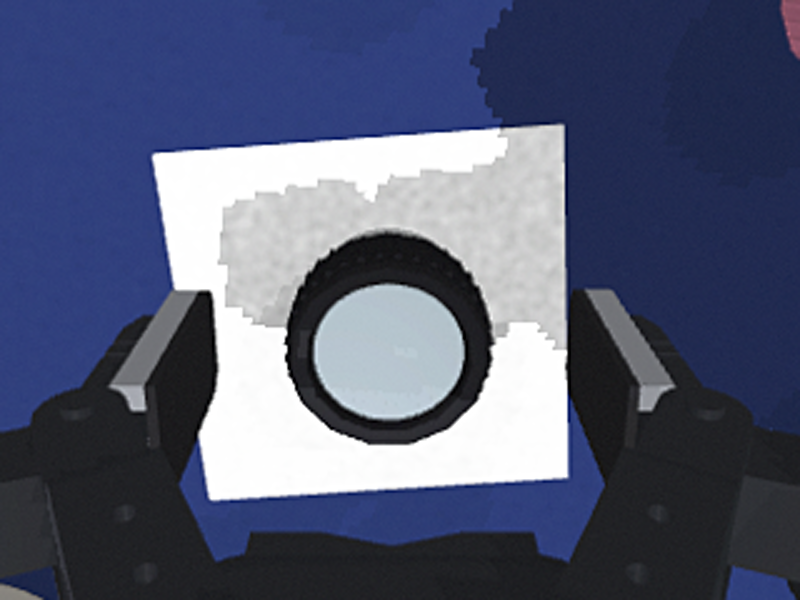

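The glass centre is at crop (389,351), full-frame (315,270), about 1 mm from the TCP axis. Now I'll close and lift.

Emit:
step_arm(gripper=[1,1,1,1,1,1,1,1,1,1,1,1], linear=[[0,0,0],[0,0,0],[0,0,0],[0,0,0],[0,0,0],[0,0,0],[0,0,0],[0,0,-0.01],[0,0,-0.04],[0,0,-0.08],[0,0,-0.12],[0,0,-0.12]], delta_rot=[[0,0,0],[0,0,0],[0,0,0],[0,0,0],[0,0,0],[0,0,0],[0,0,0],[0,0,0],[0,0,0],[0,0,0],[0,0,0],[0,0,0]], grip_force=40)

```text
time: 4.7
eef_pos: [0.5281, -0.2188, 0.1354]
tcp_rot: [0.999, 0.044, 0.003, 0.002]
contact_force: [0.4, 0.5, -0.2]
opening: 0.451
```

Emit:
step_arm(gripper=[1,1,1,1,1,1,1], linear=[[0.012,-0.045,0],[0.024,-0.09,0],[0.036,-0.135,0],[0.048,-0.18,0],[0.054,-0.205,0],[0.054,-0.205,0],[0.054,-0.205,0]], delta_rot=[[0,0,0],[0,0,0],[0,0,0],[0,0,0],[0,0,0],[0,0,0],[0,0,0]])

```text
time: 5.58
eef_pos: [0.5609, -0.009, 0.1301]
tcp_rot: [0.999, 0.044, -0.001, -0.0]
contact_force: [-0.7, 0.1, -1.1]
opening: 0.447
```

Run:
```python
from h import *
from scipy.spatial.transform import Rotation as Ro
d=shot('wrist','w3')
cv2.imwrite('pics/w3c.png',cv2.resize(cv2.imread('pics/w3.png')[0:320,160:480],None,fx=1.85,fy=1.85,interpolation=cv2.INTER_CUBIC))
s=ctrl.get_state();print(s['eef_pos'],Ro.from_quat(s['tcp_rot']).as_matrix().round(4))
```

```text
[ 0.5610416  -0.0093641   0.13043896] [[ 9.961e-01  8.780e-02 -1.600e-03]
 [ 8.780e-02 -9.961e-01 -0.000e+00]
 [-1.600e-03 -1.000e-04 -1.000e+00]]
```

View pics/w3c.png

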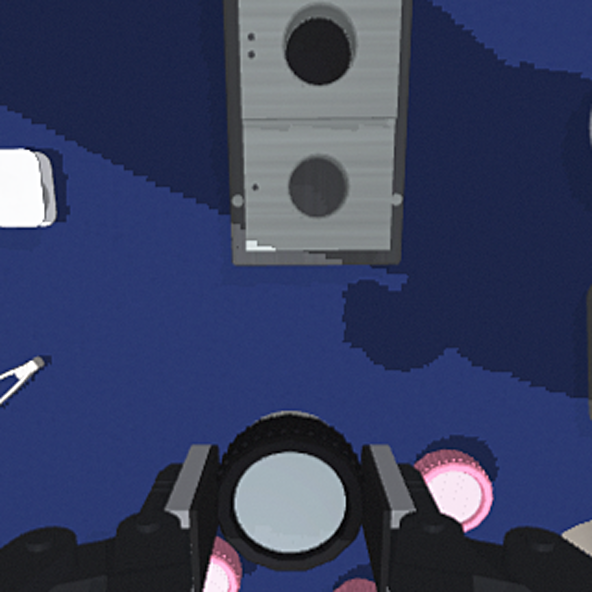

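Crop: bore 1 is at (318,186), bore 2 at (320,45), and the held cell's glass at (290,502). I'll refine these with ellipse fits.

```bash
cat >> h.py <<'E'
def blob(d,x0,y0,x1,y1,bright,th=None):
    g=cv2.GaussianBlur(cv2.cvtColor(d['frame'],cv2.COLOR_RGB2GRAY),(3,3),0)[y0:y1,x0:x1]
    g=cv2.resize(g,None,fx=4,fy=4,interpolation=cv2.INTER_CUBIC)
    f=(0 if bright else 1)
    t,m=cv2.threshold(g,th or 0,255,f+(0 if th else cv2.THRESH_OTSU))
    c=max(cv2.findContours(m,0,cv2.CHAIN_APPROX_NONE)[0],key=cv2.contourArea)
    e=cv2.fitEllipse(cv2.convexHull(c)); return np.array(e[0])/4-.375+[x0,y0],np.array(e[1])/4,t
E
python3 - <<'E'
from h import *
d=load('w3')
gl=blob(d,280,235,355,305,True); print('glass',gl)
p=atz(d,*gl[0],.1304+.0147); print(p, 'rel tcp',p-[.5610,-.0094,.1304])
for n,box,z in [('b1',(300,70,366,122),.022),('b2',(300,0,366,52),.026)]:
    e=blob(d,*box,False); q=atz(d,*e[0],z); print(n,e,q)
E
```

```text
glass (array([316.24153137, 271.05292511]), array([54.30162048, 60.24211884]), 103.0)
[ 0.56062301 -0.00837033  0.1451    ] rel tcp [-0.00037699  0.00102967  0.0147    ]
b1 (array([331.49843788, 100.5314827 ]), array([32.11703873, 33.47294617]), 102.0) [0.56515312 0.0721591  0.022     ]
b2 (array([331.89609528,  27.09328842]), array([36.69374847, 37.28875351]), 85.0) [0.56006472 0.12212954 0.026     ]
```

Emit:
step_arm(gripper=[1,1,1,1,1], linear=[[0.004,-0.02,0.03],[0.0045,-0.03,0.055],[0.0045,-0.03,0.07],[0.0045,-0.03,0.07],[0.0045,-0.03,0.07]], delta_rot=[[0,0,0],[0,0,0],[0,0,0],[0,0,0],[0,0,0]])

```text
time: 6.25
eef_pos: [0.5644, 0.0208, 0.0624]
tcp_rot: [0.999, 0.044, 0.001, 0.0]
contact_force: [0.1, -1.4, 0.0]
opening: 0.45
```

Run:
```python
from h import *
d=shot('wrist','w4'); b=shot('side','d4')
im=cv2.imread('pics/w4.png')[0:320,160:480]
s=cv2.imread('pics/d4.png')[150:290,260:400]
cv2.imwrite('pics/w4c.png',np.hstack([cv2.resize(im,(400,400),interpolation=3),cv2.resize(s,(400,400),interpolation=3)]))
s=ctrl.get_state();print(s['eef_pos'],s['contact_force'])
for z in (0.0147,): 
    p=s['eef_pos']+[0,0,z]; print(proj(d,p))
gl=blob(d,280,235,355,305,True); print(gl, atz(d,*gl[0],s['eef_pos'][2]+.0147)-s['eef_pos'])
```

```text
[0.56456493 0.0210565  0.06269622] [ 0.58244272 -0.1312136  -0.69911023]
[317.1389947  271.94179907]
(array([316.22014236, 271.05786896]), array([54.29831314, 60.29545212]), 110.0) [-0.00046756  0.00042041  0.0147    ]
```

View pics/w4c.png

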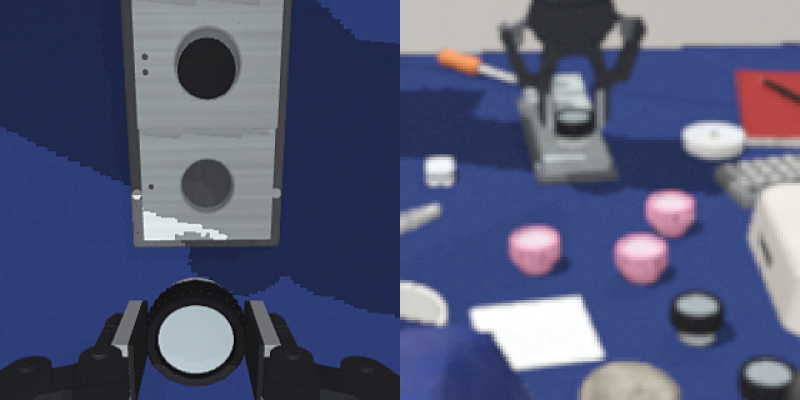

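Left half: bore 1's mouth is at crop (207.5,185.5), full-frame (325.6,148), and bore 2's is at (207.5,63.5), full-frame (325.6,50.4). The right half shows the cell upright between the pads.

Run:
```python
from h import *
d=load('w4'); p=np.array([.5645,.0209,.0626])
for n,uv,z in [('b1',(325.6,148),.022),('b2',(325.6,50.4),.026)]:
    q=atz(d,*uv,z); print(n,q)
g=blob(d,298,120,354,175,False); print(g,atz(d,*g[0],.022))
g=blob(d,298,120,354,175,False,125); print(g,atz(d,*g[0],.022))
g=blob(d,292,15,362,85,False,125); print(g,atz(d,*g[0],.026))
c=atz(d,316.22,271.06,.0626+.0147);print('cell',c,c-p)
d3=load('w3');q=np.array([.5610,-.0094,.1304]);print(atz(d3,332.3,23.4,.026))
```

```text
b1 [0.56529868 0.072417   0.022     ]
b2 [0.56011358 0.12425666 0.026     ]
(array([325.46221161, 147.73176765]), array([41.730793  , 42.33134079]), 107.0) [0.56520196 0.0725668  0.022     ]
(array([325.5048275 , 148.14496803]), array([43.53037262, 44.10361099]), 125.0) [0.56525072 0.07232711 0.022     ]
(array([325.74085999,  50.34913635]), array([54.08598709, 59.29047012]), 125.0) [0.56018603 0.124288   0.026     ]
cell [0.56410239 0.02142264 0.0773    ] [-0.00039761  0.00052264  0.0147    ]
[0.56010758 0.12451836 0.026     ]
```

Emit:
step_arm(gripper=[1,1,1,1,1,1], linear=[[0.003,-0.025,0],[0.0055,-0.0505,0],[0.0055,-0.0505,0.012],[0.0055,-0.0505,0.022],[0.0055,-0.0505,0.022],[0.0055,-0.0505,0.022]], delta_rot=[[0,0,0],[0,0,0],[0,0,0],[0,0,0],[0,0,0],[0,0,0]])

```text
time: 7.1
eef_pos: [0.5646, 0.0719, 0.0392]
tcp_rot: [0.999, 0.044, -0.0, 0.0]
contact_force: [0.2, 0.5, -0.3]
opening: 0.446
```

Run:
```python
from h import *
s=ctrl.get_state();print(s['eef_pos'],s['contact_force'],s['wrist_torque'])
```

```text
[0.56456441 0.07185309 0.03921159] [ 0.20222038  0.51699563 -0.26059221] [ 0.01305944 -0.0133307  -0.03522653]
```

Emit:
step_arm(gripper=[1,1,1,1,1,1], linear=[[0.001,0,0.002],[0.001,0,0.0035],[0.001,0,0.0042],[0.001,0,0.0047],[0.001,0,0.005],[0.001,0,0.005]], delta_rot=[[0,0,0],[0,0,0],[0,0,0],[0,0,0],[0,0,0],[0,0,0]])

```text
time: 7.85
eef_pos: [0.5655, 0.0726, 0.0343]
tcp_rot: [0.999, 0.044, -0.0, 0.0]
contact_force: [-0.2, -0.6, -0.6]
opening: 0.448
```

Emit:
step_arm(gripper=[1,1,1,1], linear=[[0,0.0005,0.0005],[0,0.0005,0.001],[0,0.0005,0.0015],[0,0.0005,0.0015]], delta_rot=[[0,0,0],[0,0,0],[0,0,0],[0,0,0]])

```text
time: 8.35
eef_pos: [0.5657, 0.0723, 0.0341]
tcp_rot: [0.999, 0.044, -0.0, -0.0]
contact_force: [-3.9, 1.2, 7.3]
opening: 0.447
```

Bore 1 blocked at about 7 N. On to bore 2.

Emit:
step_arm(gripper=[1,1,1,1,1,1,1,1], linear=[[0,0,-0.008],[0,0,-0.018],[0,-0.025,-0.018],[-0.0005,-0.0515,-0.018],[-0.0005,-0.0515,-0.012],[-0.0005,-0.0515,-0.01],[-0.0005,-0.0515,-0.01],[-0.0005,-0.0515,-0.01]], delta_rot=[[0,0,0],[0,0,0],[0,0,0],[0,0,0],[0,0,0],[0,0,0],[0,0,0],[0,0,0]])

```text
time: 9.35
eef_pos: [0.5607, 0.1227, 0.0429]
tcp_rot: [0.999, 0.044, 0.0, 0.0]
contact_force: [0.0, -0.6, -0.8]
opening: 0.45
```

Run:
```python
from h import *
s=ctrl.get_state();print(s['eef_pos'],s['contact_force'],s['wrist_torque'])
d=shot('wrist','w5');b=shot('side','d5')
gl=blob(d,280,235,355,305,True); c=atz(d,*gl[0],s['eef_pos'][2]+.0147);print(gl[0],c,c-s['eef_pos'])
```

```text
[0.56067026 0.12267296 0.0428641 ] [ 0.01996798 -0.59072812 -0.75990795] [ 0.03843527 -0.02215649  0.00854145]
[316.21615982 271.05252838] [0.56042197 0.12314444 0.0575641 ] [-0.00024829  0.00047148  0.0147    ]
```

Emit:
step_arm(gripper=[1,1,1,1,1,1,1], linear=[[0,-0.001,0.002],[0,-0.001,0.0035],[0,-0.001,0.0045],[0,-0.001,0.005],[0,-0.001,0.0055],[0,-0.001,0.006],[0,-0.001,0.006]], delta_rot=[[0,0,0],[0,0,0],[0,0,0],[0,0,0],[0,0,0],[0,0,0],[0,0,0]])

```text
time: 10.32
eef_pos: [0.5603, 0.1244, 0.038]
tcp_rot: [0.999, 0.044, -0.001, 0.0]
contact_force: [-3.2, -1.0, 6.8]
opening: 0.448
```

Emit:
step_arm(gripper=[1,1,1,1,1,1,1,1], linear=[[-0.0005,0,0],[-0.001,0,0],[-0.001,0,0],[-0.001,-0.0007,0],[-0.001,-0.0007,0],[-0.001,0.0,0],[-0.001,0.0007,0],[-0.001,0.0007,0]], delta_rot=[[0,0,0],[0,0,0],[0,0,0],[0,0,0],[0,0,0],[0,0,0],[0,0,0],[0,0,0]])

```text
time: 11.32
eef_pos: [0.5604, 0.1242, 0.0381]
tcp_rot: [0.999, 0.044, 0.001, -0.001]
contact_force: [-1.2, 1.2, 5.6]
opening: 0.447
```

Run:
```python
from h import *
s=ctrl.get_state();print(s['eef_pos'],s['contact_force'],s['wrist_torque'])
d=shot('wrist','w6')
gl=blob(d,280,235,355,305,True);print(gl[0])
```

```text
[0.56037888 0.12424299 0.03808325] [-1.16342896  1.21244108  5.64366137] [0.30104218 0.31771545 0.00892839]
[316.18450546 271.06712723]
```

Bore 2 gave a firm stop through a ±0.7 mm search. As a cross-check I'll work out the spigot size from the crescent in the earlier wrist picture.

Run:
```python
from h import *
for n,p in (('w3',[.5610,-.0094,.1304]),('w4',[.5645,.0209,.0626])):
    d=load(n);p=np.array(p);c=p+[-.0004,.0007,0]
    t=np.linspace(0,2*np.pi,721)
    for l,r,h in [('top',.02,.0147),('sh',.02,-.0023)]+[('foot%d'%D,D/2000-k,-.0123+k) for D in(27,30,33) for k in(.001,0)]:
        P=np.array([proj(d,c+[r*np.cos(a),r*np.sin(a),h]) for a in t]);print(n,l,P.min(0).round(1),P.max(0).round(1))
    g=cv2.cvtColor(d['frame'],cv2.COLOR_RGB2GRAY)
    print('rows215..245',g[215:245,312:321].mean(1).round())
    for r in (223,225,227): print(r,g[r,290:345])
```

```text
w3 top [273.2 231.7] [359.  308.7]
w3 sh [277.7 219. ] [354.7 289.3]
w3 foot27 [293.4 226.6] [339.  268.5]
w3 foot27 [291.7 224.2] [340.7 269.3]
w3 foot30 [290.6 224. ] [341.8 270.9]
w3 foot30 [289.  221.6] [343.5 271.6]
w3 foot33 [287.9 221.3] [344.5 273.3]
w3 foot33 [286.2 218.9] [346.2 274. ]
rows215..245 [ 60.  60.  60.  59.  59.  58.  51. 122. 107.  43.  11.  17.  18.  19.
  18.  17.  18.  22.  23.  19.  21.  21.  22.  27.  27.  28.  28.  25.
  17. 101.]
223 [ 60  60  59  58  61  59  60  58  58  61  59  57  57  57  55  60  89 105
 122 126 128 131 140 111  95  95  80  87 118 116 117 134 132 125 126 121
  99  66  52  55  58  58  60  60  61  61  59  61  61  60  59  59  61  61
  61]
225 [ 59  58  61  61  57  59  60  61  59  59  66  94 110 125 101  90  50  55
  69  33  35  17   5  11  14  15  14  15  10   6  13  22  22  40  53  58
  72  60  86  96 108 110  73  59  61  61  60  60  62  61  60  58  60  58
  62]
227 [62 61 59 62 59 58 61 69 92 68 19 36 21 10 10 12 11 18 16 16 16 17 15 18
 17 17 20 19 15 18 20 16 19 18 16 19 14 15 13 14  7 13 25 41 64 79 62 60
 58 58 58 61 62 59 61]
w4 to
[... 389 characters left out ...]
0.  23.  26.  21.  22.  25.  23.  28.  30.  31.  30.  27.
  19. 111.]
223 [ 66  64  63  63  63  64  62  63  63  66  66  63  63  61  58  65  95 112
 128 133 137 138 149 117 102  99  84  93 127 123 126 144 142 133 134 128
 108  48  29  32  37  39  42  40  41  43  40  43  43  41  41  42  44  41
  41]
225 [ 66  63  64  65  64  62  63  63  62  63  70 100 116 133 108  96  56  59
  74  36  35  18   7  10  14  15  16  14  12   8  12  24  24  43  59  61
  77  65  94 103 114 110  60  40  41  43  43  44  42  42  42  42  43  42
  43]
227 [63 64 64 65 62 63 64 74 98 84 23 40 20 11  9 16 17 21 20 17 19 17 20 22
 21 16 21 21 20 19 20 20 18 16 17 18 15 16 14 12 11 15 32 41 57 63 42 40
 42 40 41 42 43 40 44]
```

The crescent top is at row ~221.6. Predictions are 224.2 for 27 mm, 221.6 for 30 mm and 218.9 for 33 mm, so it isn't 27 and bore 2's refusal was right. Next I'll locate bore 3 from the w5 frame.

Run:
```python
from h import *
d=load('w5')
print(proj(d,[.5551,.1761,.030]))
cv2.imwrite('pics/w5c.png',cv2.resize(d['frame'][60:260,200:440,::-1],None,fx=3,fy=3,interpolation=3))
```

```text
[314.96950063 149.41051257]
```

View pics/w5c.png

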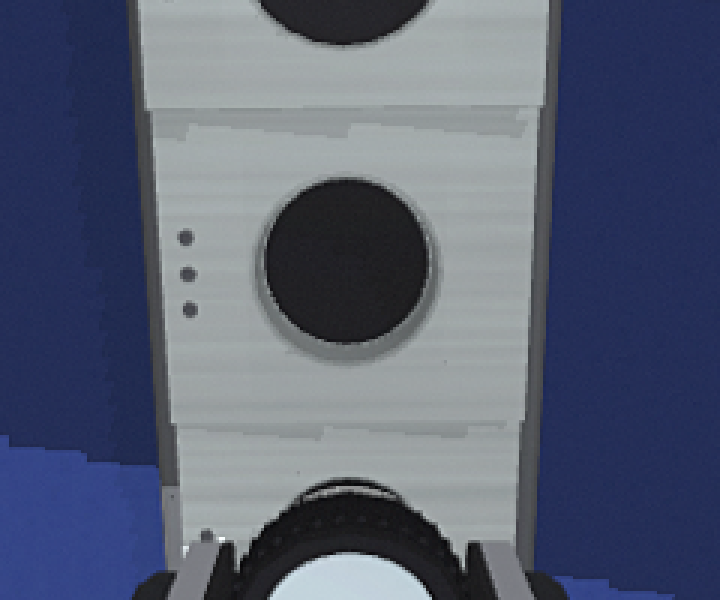

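Emit:
step_arm(gripper=[1,1,1,1,1], linear=[[0,0,-0.008],[0.0005,0,-0.018],[0.0005,-0.02,-0.02],[0.0005,-0.03,-0.02],[0.0005,-0.03,-0.02]], delta_rot=[[0,0,0],[0,0,0],[0,0,0],[0,0,0],[0,0,0]])

```text
time: 12.0
eef_pos: [0.5567, 0.1546, 0.0564]
tcp_rot: [0.999, 0.045, -0.0, 0.0]
contact_force: [0.0, -0.5, -0.5]
opening: 0.45
```

Bore 3's mouth centre is at crop (346,270), full-frame (315.2,149.7), matching the prediction. Now I'll move over it.

Emit:
step_arm(gripper=[1,1,1,1,1], linear=[[0.0005,-0.021,0],[0.0005,-0.021,0.006],[0.0005,-0.021,0.01],[0.0005,-0.021,0.01],[0.0005,-0.021,0.01]], delta_rot=[[0,0,0],[0,0,0],[0,0,0],[0,0,0],[0,0,0]])

```text
time: 12.62
eef_pos: [0.556, 0.1741, 0.0467]
tcp_rot: [0.999, 0.044, -0.0, 0.0]
contact_force: [0.5, 0.0, -0.5]
opening: 0.449
```

Run:
```python
from h import *
P=[]
for i in range(4):
    d=shot('wrist','w7'); s=ctrl.get_state(); P.append(s['eef_pos'])
print(np.array(P).round(4),s['contact_force'])
```

```text
[[0.5561 0.1741 0.0469]
 [0.5561 0.1741 0.047 ]
 [0.5562 0.1742 0.047 ]
 [0.5561 0.1742 0.0471]] [-0.1495202   0.33391677 -0.49506072]
```

Emit:
step_arm(gripper=[1,1,1,1,1,1,1,1,1], linear=[[-0.0006,-0.0013,0.002],[-0.0006,-0.0013,0.0035],[-0.0006,-0.0013,0.0043],[-0.0006,-0.0013,0.0048],[-0.0006,-0.0013,0.0053],[-0.0006,-0.0013,0.0058],[-0.0006,-0.0013,0.0062],[-0.0006,-0.0013,0.0062],[-0.0006,-0.0013,0.0062]], delta_rot=[[0,0,0],[0,0,0],[0,0,0],[0,0,0],[0,0,0],[0,0,0],[0,0,0],[0,0,0],[0,0,0]])

```text
time: 13.95
eef_pos: [0.5552, 0.1759, 0.0418]
tcp_rot: [0.999, 0.044, -0.0, -0.0]
contact_force: [-4.5, 1.0, 7.2]
opening: 0.447
```

Bore 3 also stops at about 7 N. The w5 crop shows a dark chamfer arc above the bright crescent, which would have blended into the blue background in w3. I'll re-measure it against the bright step.

Run:
```python
from h import *
for n in ('w5','w7'):
    d=load(n); g=cv2.cvtColor(d['frame'],cv2.COLOR_RGB2GRAY).astype(int)
    print(n,'rows 212..228',g[212:229,313:320].mean(1).round())
    for r in (219,220,221,223): print(r,g[r,288:345])
d=load('w5');p=np.array([.5604,.1231,.0429]);t=np.linspace(0,2*np.pi,721)
for D in (27,30,33):
    for k in (.001,0):
        P=np.array([proj(d,p+[(D/2000-k)*np.cos(a),(D/2000-k)*np.sin(a),-.0123+k*0+(.001 if k==0 else 0)]) for a in t])
        for r in (219.5,220.5,221.5,223.5):
            m=P[P[:,1]<r]; print(D,k,P[:,1].min().round(1),r,(m[:,0].min().round(1),m[:,0].max().round(1)) if len(m) else '')
```

```text
w5 rows 212..228 [165. 163. 163. 162. 162. 168. 168.  96.  27.  13. 146. 120.  47.  16.
  21.  23.  23.]
219 [166 167 167 167 165 165 167 169 168 168 168 168 168 168 167 168 170 171
 172 167 169 161 136 117 116 114  98  83  86  97  96 101 122 137 141 164
 168 172 171 171 170 168 168 168 165 167 168 166 167 168 167 167 167 166
 166 167 165]
220 [167 166 167 167 166 166 166 167 167 167 167 167 166 167 169 172 173 168
 158 131 113  77  58  42  45  42  27  15  18  28  28  29  46  62  63  83
 102 141 165 170 170 168 167 166 165 163 164 164 166 166 164 165 165 163
 164 163 166]
221 [164 164 165 163 165 164 165 165 164 164 165 166 166 168 169 166 155 110
  86  58  39  13  13  14   9  10  13  16  13  17  10  11   9  10  10  14
  32  65  99 136 155 158 164 164 163 162 162 162 162 161 161 161 160 161
 162 160 161]
223 [160 161 159 160 159 159 159 159 159 160 162 165 161 145  80  32   9  27
  83 117 145 148 151 153 169 135 114 112  96 107 141 138 142 158 157 149
 147 139 100  35   9  43  89 129 155 161 158 156 153 155 155 154 156 154
 155 153 155]
w7 rows 212..228 [236. 237. 240. 236. 128.  41.
[... 1127 characters left out ...]
5 
27 0 224.4 221.5 
27 0 224.4 223.5 
30 0.001 222.9 219.5 
30 0.001 222.9 220.5 
30 0.001 222.9 221.5 
30 0.001 222.9 223.5 (np.float64(310.5), np.float64(321.6))
30 0 221.8 219.5 
30 0 221.8 220.5 
30 0 221.8 221.5 
30 0 221.8 223.5 (np.float64(306.4), np.float64(326.0))
33 0.001 220.3 219.5 
33 0.001 220.3 220.5 (np.float64(312.7), np.float64(319.4))
33 0.001 220.3 221.5 (np.float64(307.7), np.float64(324.6))
33 0.001 220.3 223.5 (np.float64(302.7), np.float64(329.7))
33 0 219.2 219.5 (np.float64(311.6), np.float64(320.7))
33 0 219.2 220.5 (np.float64(307.1), np.float64(325.2))
33 0 219.2 221.5 (np.float64(304.1), np.float64(328.2))
33 0 219.2 223.5 (np.float64(300.1), np.float64(332.3))
```

Run:
```python
from h import *
d=load('w7'); q=atz(d,315.2,215.9,.030); print('far mouth edge',q,'-> b3 y',q[1]-.0163,q[1]-.0155)
from scipy.optimize import least_squares
# outline half-level points of dark mouth, fit circle r at z=.030
pts=[(315.2,215.9),(301,219),(329.3,219),(299.8,220),(330.4,220),(298.3,221),(331.6,221),(295.8,223),(334.6,223)]
X=np.array([atz(d,u,v,.030)[:2] for u,v in pts])
for r in(.0155,.0163): print(r,least_squares(lambda c:np.hypot(*(X-c).T)-r,[.555,.175]).x)
d=load('w5');q=atz(d,316,219.0,.026);print('b2 y',q[1]-.0148)
d=load('w7')
pts=[(316,221.7),(305.7,223),(326.3,223),(300.3,225),(332,225),(297,227),(335,227)]
for dd,z in (('w4',.0626-.0113),('w7',.0470-.0113)):
    d=load(dd)
    X=np.array([atz(d,u,v,z)[:2] for u,v in pts])
    f=least_squares(lambda c:np.hypot(*(X-c[:2]).T)-c[2],[.555,.1,.015]);print(dd,f.x,f.fun.round(4))
    for r in (.0135,.015,.0165):
        f=least_squares(lambda c:np.hypot(*(X-c[:2]).T)-r,[.555,.1]);print(r,f.x,np.sqrt((f.fun**2).mean()))
```

```text
far mouth edge [0.55392155 0.1908707  0.03      ] -> b3 y 0.174570703904621 0.175370703904621
0.0155 [0.55523115 0.17557407]
0.0163 [0.55531565 0.17462932]
b2 y 0.1228450964867164
w4 [ -9.6219019  116.0731124  116.48450754] [-0.0016 -0.0009 -0.0009  0.0003  0.0003  0.0014  0.0014]
0.0135 [0.56190416 0.04618039] 0.002304667035046133
0.015 [0.56175648 0.04785766] 0.0021934831922953263
0.0165 [0.56161157 0.0495038 ] 0.0021010048648975868
w7 [-18.7102443  216.78577913 217.45284189] [-0.0016 -0.0009 -0.0009  0.0003  0.0003  0.0014  0.0014]
0.0135 [0.55563671 0.17690622] 0.00048377225166085664
0.015 [0.55579087 0.17516928] 0.0003097824369249763
0.0165 [0.55594136 0.17347477] 0.00017415386621015427
```

The estimates of bore 3's y disagree by about 1 mm, so I'll search in y under light load before judging it.

Emit:
step_arm(gripper=[1,1,1,1,1,1], linear=[[0,0,-0.0012],[0,0.001,-0.0012],[0,0.001,-0.0012],[0,0.001,0.0],[0,0.001,0.0004],[0,0.001,0.0004]], delta_rot=[[0,0,0],[0,0,0],[0,0,0],[0,0,0],[0,0,0],[0,0,0]])

```text
time: 14.7
eef_pos: [0.5559, 0.1751, 0.0419]
tcp_rot: [0.999, 0.044, 0.0, -0.0]
contact_force: [-4.4, 1.9, 8.9]
opening: 0.446
```

```bash
python3 -c "
from h import *
d=shot('wrist','w8');s=ctrl.get_state();print(s['eef_pos'],s['contact_force'],s['wrist_torque'],s['opening'])
gl=blob(d,280,235,355,305,True);print(gl[0])"
```

```text
[0.55587624 0.17506078 0.04187784] [-3.26613935  1.64222341  8.83039336] [ 0.18213108  0.54309258 -0.07588013] 0.45117476658855377
[316.16343307 271.02075958]
```

Emit:
step_arm(gripper=[1,1,1,1,1,1], linear=[[0,0,-0.002],[-0.001,0,-0.002],[-0.001,0,-0.002],[-0.001,0,-0.0005],[-0.001,0,0.0],[-0.001,0,0.0]], delta_rot=[[0,0,0],[0,0,0],[0,0,0],[0,0,0],[0,0,0],[0,0,0]])

```text
time: 15.5
eef_pos: [0.5546, 0.1746, 0.0418]
tcp_rot: [0.999, 0.044, -0.0, 0.0]
contact_force: [-2.4, -0.1, 10.1]
opening: 0.452
```

```bash
python3 -c "
from h import *
d=shot('wrist','w9');s=ctrl.get_state();print(s['eef_pos'],s['contact_force'],s['wrist_torque'],s['opening'])"
```

```text
[0.55464698 0.17463212 0.04184712] [-2.12315403 -0.21143909 10.12983036] [-0.10054705  0.59584232 -0.03122519] 0.4466513025150016
```

Three spots in bore 3 all stop at the same height. I'll take one more picture, zoomed on the spares, to size their spigots in the side view and settle it by elimination.

Run:
```python
from h import *
im=np.mean([shot('side','d9')['frame'].astype(float) for i in range(6)],0).astype(np.uint8)
cv2.imwrite('pics/d9.png',im[...,::-1])
a=im[245:275,350:380];b=im[265:300,372:407]
p=load('s0')['frame'][165:185,340:370]
R=lambda x,w,h:cv2.resize(x,(w,h),interpolation=cv2.INTER_CUBIC)
cv2.imwrite('pics/spares.png',np.hstack([R(a,400,400),R(b,400,400)])[...,::-1])
g=cv2.cvtColor(im,cv2.COLOR_RGB2GRAY).astype(int)
for r in range(256,272): print(r,g[r,350:378])
print()
for r in range(276,299): print(r,g[r,374:404])
d=load('d9');print(ray(d,0,0)[0])
```

```text
256 [ 75  75  75  73  64  54  84 143 176 182 182 181 181 181 182 182 182 182
 181 172 141  85  54  63  73  75  76  76]
257 [ 76  76  75  72  60  48  78 134 169 178 180 181 181 181 182 182 182 182
 181 176 150  94  52  60  72  75  76  75]
258 [ 76  76  76  71  58  42  59 103 139 159 170 176 178 179 179 179 179 177
 171 159 133  82  46  55  69  74  74  76]
259 [ 75  76  75  69  54  39  40  60  87 114 136 148 155 158 159 158 155 149
 135 114  91  55  40  54  70  75  75  75]
260 [ 76  76  75  69  52  38  33  36  47  61  76  90 103 110 112 111 104  91
  75  60  49  36  38  56  72  76  76  74]
261 [76 76 75 69 53 37 32 34 35 38 41 45 52 58 60 58 53 44 37 36 33 30 38 57
 70 75 76 74]
262 [75 74 73 69 57 39 33 33 34 35 35 37 37 35 34 35 34 32 34 33 33 30 37 50
 62 68 72 73]
263 [76 75 75 73 64 48 35 33 34 35 35 34 36 33 32 33 33 34 32 31 32 32 35 45
 52 59 67 73]
264 [75 75 75 75 70 59 44 34 34 34 33 34 35 33 32 33 33 31 30 29 31 33 39 46
 48 53 62 72]
265 [74 74 75 75 73 67 56 50 45 40 35 33 31 31 31 32 32 32 31 32 33 37 43 47
 49 50 57 68]
266 [74 75 75 74 74 72 71 79 83 77 69 61 55 50 48 
[... 2627 characters left out ...]
9 153 155 151 144 141 139 138 140 142
 140 121  81  58  59  61  62  65  70  72  77  78]
294 [ 73  71  70  71  71  71  77  88 115 144 160 163 163 165 166 166 166 165
 161 139  92  62  57  59  59  63  66  69  73  75]
295 [ 72  71  71  71  70  71  71  73  87 115 135 141 145 152 157 158 155 150
 142 118  81  59  57  57  57  61  64  66  70  72]
296 [ 72  71  70  71  71  71  71  70  73  81  90  94 103 115 122 121 115 106
  93  76  60  57  57  55  57  59  61  63  66  68]
297 [71 72 71 70 70 71 71 70 70 70 70 69 73 78 79 77 73 70 65 58 57 57 57 56
 57 59 60 61 62 63]
298 [72 71 72 71 71 70 71 71 71 71 70 70 69 69 68 67 68 68 68 64 58 56 57 58
 58 60 61 62 63 63]
[ 0.52787288 -0.94273358  0.45140604]
```

View pics/spares.png

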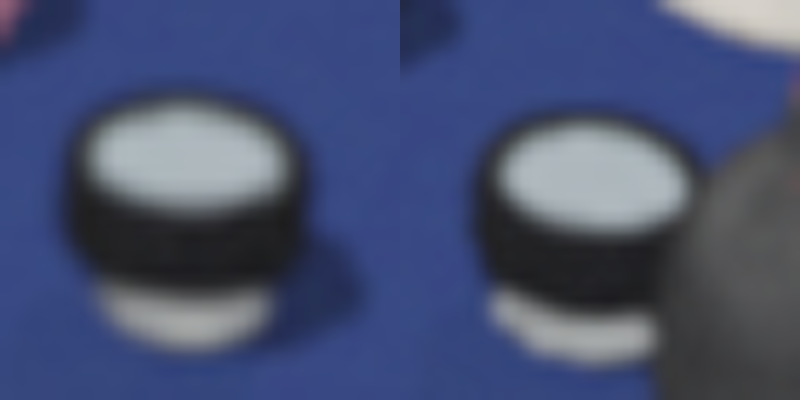

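Run:
```python
from h import *
from scipy.optimize import minimize
d=load('d9'); g=cv2.GaussianBlur(cv2.imread('pics/d9.png',0),(0,0),.01).astype(float)
t=np.linspace(0,2*np.pi,200,endpoint=False); S=8
def render(x,y,D,val,roi,grip=.02):
    u0,v0,u1,v1=roi; m=np.full(((v1-v0)*S,(u1-u0)*S),val[0])
    def poly(zs,rs):
        P=np.array([proj(d,[x+r*np.cos(a),y+r*np.sin(a),z]) for z,r in zip(zs,rs) for a in t])
        return cv2.convexHull((((P-[u0,v0])+.5)*S*16).round().astype(np.int32))
    for zs,rs,v in [((0,.001,.01),(D/2-.001,D/2,D/2),val[1]),((.01,.027),(grip,grip),val[2]),((.027,),(val[4],),val[3])]:
        cv2.fillConvexPoly(m,poly(zs,rs),float(v),shift=4)
    m=cv2.GaussianBlur(m,(0,0),val[5]*S); return cv2.resize(m,(u1-u0,v1-v0),interpolation=cv2.INTER_AREA)
for n,uv,roi in (('B',(363.7,255),(350,246,371,274)),('C',(388.4,280),(374,270,394,300))):
    x0,y0=atz(d,*uv,.027)[:2]; I=g[roi[1]:roi[3],roi[0]:roi[2]]
    for D in (.027,.030,.033):
        f=lambda p:((render(x0+p[0]/1e3,y0+p[1]/1e3,D,[74,p[2],33,181,p[3]/1e3,p[4]],roi,p[5]/1e3)-I)**2).mean()
        r=minimize(f,[0,0,140,16.5,1,20],method='Nelder-Mead',options=dict(maxiter=700,initial_simplex=np.array([[0,0,140,16.5,1,20]]+[[3 if i==0 else 0,3 if i==1 else 0,170 if i==2 else 140,17.5 if i==3 else 16.5,1.4 if i==4 else 1,20.7 if i==5 else 20] for i in range(6)],float)))
        print(n,D,round(r.fun,1),r.x.round(2))
```

```text
Traceback (most recent call last):
cv2.error: OpenCV(4.12.0) :-1: error: (-5:Bad argument) in function 'fillConvexPoly'
> Overload resolution failed:
>  - Layout of the output array img is incompatible with cv::Mat
>  - Expected Ptr<cv::UMat> for argument 'img'
```

```bash
cat > fit.py <<'E'
from h import *
from scipy.optimize import minimize
d=load('d9'); g=cv2.imread('pics/d9.png',0).astype(float)
t=np.linspace(0,2*np.pi,120,endpoint=False); S=8; V=d['view']
def render(x,y,D,val,roi,grip):
    u0,v0,u1,v1=roi; m=np.full(((v1-v0)*S,(u1-u0)*S),74,np.float32)
    for zs,rs,v in [((0,.001,.01),(D/2-.001,D/2,D/2),val[0]),((.01,.027),(grip,grip),33),((.027,),(val[1],),181)]:
        W=np.vstack([np.c_[x+r*np.cos(t),y+r*np.sin(t),np.full(120,z),np.ones(120)] for z,r in zip(zs,rs)])@V.T
        P=np.c_[d['fx']*W[:,0]/W[:,2]+d['cx'],d['fy']*W[:,1]/W[:,2]+d['cy']]
        cv2.fillConvexPoly(m,cv2.convexHull((((P-[u0,v0])+.5)*S*16).round().astype(np.int32)),float(v),shift=4)
    return cv2.resize(cv2.GaussianBlur(m,(0,0),val[2]*S),(u1-u0,v1-v0),interpolation=cv2.INTER_AREA)
for n,uv,roi in (('B',(363.7,255),(350,246,371,274)),('C',(388.4,280),(374,270,393,300))):
    x0,y0=atz(d,*uv,.027)[:2]; I=g[roi[1]:roi[3],roi[0]:roi[2]]
    for D in (.027,.030,.033):
        f=lambda p:((render(x0+p[0]/1e3,y0+p[1]/1e3,D,[p[2],p[3]/1e3,p[4]],roi,p[5]/1e3)-I)**2).mean()
        p0=np.array([0,0,140,16.5,1,20.]); sx=np.vstack([p0,p0+np.diag([3,3,30,1,.4,.7])])
        r=minimize(f,p0,method='Nelder-Mead',options=dict(maxiter=700,initial_simplex=sx)); print(n,D,round(r.fun,1),r.x.round(2))
E
python3 fit.py
```

```text
B 0.027 93.9 [ -1.39  -4.11 165.37  14.6    0.87  17.  ]
B 0.03 151.1 [ -1.24  -4.12 154.03  14.61   0.87  17.52]
B 0.033 188.5 [ -1.31  -4.2  129.92  14.53   0.85  16.48]
C 0.027 88.4 [-2.0000e-02  1.2600e+00  2.3241e+02  1.4920e+01  1.1000e+00  1.8290e+01]
C 0.03 112.2 [  0.26   1.4  203.08  14.87   1.07  18.32]
C 0.033 125.1 [6.0000e-02 9.7000e-01 1.4918e+02 1.4480e+01 7.7000e-01 1.6730e+01]
```

The grip seems to taper at its lower edge, so that fit is weak, though B looks like 27. I'll compare the held spigot's full silhouette in the wrist view with each candidate size.

Run:
```python
from h import *
d=load('w4');c0=np.array([.56410,.02142]);zt=.0626
t=np.linspace(0,2*np.pi,1441)
for dz in (0,-.001,.001):
  for D in (.027,.030,.033):
    P=np.vstack([[proj(d,[c0[0]+r*np.cos(a),c0[1]+r*np.sin(a),zt-.0123+dz+h]) for a in t] for r,h in ((D/2-.001,0),(D/2,.001),(D/2,.005),(D/2,.009))])
    H=cv2.convexHull(P.astype(np.float32))[:,0]
    m=np.zeros((3200,5120),np.uint8);cv2.fillConvexPoly(m,((H+.5)*8).round().astype(np.int32),255)
    print(dz,D,'top',H[:,1].min().round(1),[(r,)+tuple((np.where(m[int((r+.5)*8)])[0][[0,-1]]/8-.5).round(1)) if m[int((r+.5)*8)].any() else r for r in (223,225,227)])
```

```text
0 0.027 top 224.3 [223, (225, np.float64(309.8), np.float64(322.5)), (227, np.float64(304.2), np.float64(327.9))]
0 0.03 top 221.6 [(223, np.float64(307.0), np.float64(325.1)), (225, np.float64(302.4), np.float64(329.9)), (227, np.float64(299.1), np.float64(333.0))]
0 0.033 top 219.0 [(223, np.float64(300.4), np.float64(331.8)), (225, np.float64(297.2), np.float64(334.9)), (227, np.float64(294.9), np.float64(337.4))]
-0.001 0.027 top 223.6 [223, (225, np.float64(307.5), np.float64(324.6)), (227, np.float64(303.1), np.float64(329.1))]
-0.001 0.03 top 221.0 [(223, np.float64(305.4), np.float64(326.9)), (225, np.float64(301.2), np.float64(331.0)), (227, np.float64(298.4), np.float64(333.9))]
-0.001 0.033 top 218.3 [(223, np.float64(299.4), np.float64(332.9)), (225, np.float64(296.5), np.float64(335.6)), (227, np.float64(294.2), np.float64(337.9))]
0.001 0.027 top 224.9 [223, (225, np.float64(313.5), np.float64(318.8)), (227, np.float64(305.6), np.float64(326.5))]
0.001 0.03 top 222.3 [(223, np.float64(309.2), np.float64(322.9)), (225, np.float64(303.5), np.float64(328.6)), (227, np.float64(300.0), np.float64(332.1))]
0.001 0.033 top 219.6 [(223, np.float64(301.5), np.float64(330.8)), (225, np.float64(298.1), np.float64(334.1)), (227, np.float64(295.5), np.float64(336.8))]
```

Run:
```python
from h import *
for n in ('w3','w4','w7'):
    f=load(n)['frame'].astype(int)
    print(n,[tuple(f[r,312:321].mean(0).round().astype(int)) for r in range(214,227)])
    print(n,'row221',[tuple(f[221,u]) for u in range(296,338,3)])
```

```text
w3 [(np.int64(43), np.int64(57), np.int64(114)), (np.int64(43), np.int64(58), np.int64(114)), (np.int64(44), np.int64(58), np.int64(114)), (np.int64(43), np.int64(58), np.int64(114)), (np.int64(43), np.int64(57), np.int64(113)), (np.int64(43), np.int64(57), np.int64(113)), (np.int64(41), np.int64(56), np.int64(114)), (np.int64(33), np.int64(48), np.int64(114)), (np.int64(121), np.int64(122), np.int64(128)), (np.int64(107), np.int64(107), np.int64(104)), (np.int64(43), np.int64(44), np.int64(43)), (np.int64(11), np.int64(11), np.int64(13)), (np.int64(17), np.int64(17), np.int64(18))]
w3 row221 [(np.int64(41), np.int64(57), np.int64(114)), (np.int64(42), np.int64(57), np.int64(113)), (np.int64(44), np.int64(60), np.int64(115)), (np.int64(43), np.int64(58), np.int64(113)), (np.int64(40), np.int64(55), np.int64(114)), (np.int64(35), np.int64(51), np.int64(114)), (np.int64(34), np.int64(49), np.int64(115)), (np.int64(34), np.int64(50), np.int64(115)), (np.int64(33), np.int64(50), np.int64(114)), (np.int64(37), np.int64(53), np.int64(114)), (np.int64(44), np.int64(59), np.int64(117)), (np.
[... 1884 characters left out ...]
), np.int64(31)), (np.int64(39), np.int64(38), np.int64(41))]
w7 row221 [(np.int64(239), np.int64(244), np.int64(244)), (np.int64(116), np.int64(120), np.int64(122)), (np.int64(49), np.int64(48), np.int64(51)), (np.int64(53), np.int64(52), np.int64(55)), (np.int64(48), np.int64(47), np.int64(50)), (np.int64(35), np.int64(35), np.int64(38)), (np.int64(29), np.int64(28), np.int64(33)), (np.int64(29), np.int64(30), np.int64(34)), (np.int64(30), np.int64(32), np.int64(36)), (np.int64(41), np.int64(43), np.int64(45)), (np.int64(45), np.int64(46), np.int64(50)), (np.int64(40), np.int64(37), np.int64(44)), (np.int64(176), np.int64(184), np.int64(187)), (np.int64(233), np.int64(239), np.int64(240))]
```

The image evidence is split between 30 and 33. A 30 mm spigot would drop in from within about 2 mm, so I'll probe the four sides of the bore 3 estimate lightly before ruling it out.

Emit:
step_arm(gripper=[1,1,1,1,1,1], linear=[[0,0,-0.002],[-0.0008,-0.0006,-0.0025],[-0.0008,-0.0006,-0.002],[-0.0008,-0.0006,-0.001],[-0.0008,-0.0006,-0.0003],[-0.0008,-0.0006,-0.0003]], delta_rot=[[0,0,0],[0,0,0],[0,0,0],[0,0,0],[0,0,0],[0,0,0]])

```text
time: 16.6
eef_pos: [0.553, 0.1751, 0.0419]
tcp_rot: [0.999, 0.044, -0.001, 0.0]
contact_force: [-4.1, -1.7, 9.9]
opening: 0.446
```

Emit:
step_arm(gripper=[1,1,1,1,1,1], linear=[[0,0,-0.002],[0.0015,0.0015,-0.0025],[0.0015,0.0015,-0.002],[0.0015,0.0015,-0.001],[0.0015,0.0015,0],[0.0015,0.0015,0]], delta_rot=[[0,0,0],[0,0,0],[0,0,0],[0,0,0],[0,0,0],[0,0,0]])

```text
time: 17.35
eef_pos: [0.5551, 0.1738, 0.0419]
tcp_rot: [0.999, 0.044, -0.001, 0.0]
contact_force: [-4.2, -0.6, 8.1]
opening: 0.45
```

Emit:
step_arm(gripper=[1,1,1,1,1,1], linear=[[0,0,-0.002],[0.0015,-0.0015,-0.0025],[0.0015,-0.0015,-0.002],[0.0015,-0.0015,-0.001],[0.0015,-0.0015,0],[0.0015,-0.0015,0]], delta_rot=[[0,0,0],[0,0,0],[0,0,0],[0,0,0],[0,0,0],[0,0,0]])

```text
time: 18.1
eef_pos: [0.5565, 0.1755, 0.042]
tcp_rot: [0.999, 0.044, -0.0, -0.0]
contact_force: [-4.6, -0.3, 9.2]
opening: 0.451
```

Emit:
step_arm(gripper=[1,1,1,1,1,1], linear=[[0,0,-0.002],[-0.0015,-0.0015,-0.0025],[-0.0015,-0.0015,-0.002],[-0.0015,-0.0015,-0.001],[-0.0015,-0.0015,0],[-0.0015,-0.0015,0]], delta_rot=[[0,0,0],[0,0,0],[0,0,0],[0,0,0],[0,0,0],[0,0,0]])

```text
time: 18.85
eef_pos: [0.5546, 0.1767, 0.0419]
tcp_rot: [0.999, 0.045, -0.001, 0.0]
contact_force: [-4.0, -0.8, 9.2]
opening: 0.454
```

All four probes stopped at the same height. One last probe, at the exact centre with a small sliding search.

Emit:
step_arm(gripper=[1,1,1,1,1,1], linear=[[0,0,-0.002],[0.0006,0.0016,-0.0025],[0.0006,0.0016,-0.002],[0.0006,0.0016,-0.001],[0.0006,0.0016,0],[0.0006,0.0016,0]], delta_rot=[[0,0,0],[0,0,0],[0,0,0],[0,0,0],[0,0,0],[0,0,0]])

```text
time: 19.6
eef_pos: [0.5556, 0.1753, 0.0418]
tcp_rot: [0.999, 0.044, -0.0, 0.0]
contact_force: [-3.8, -1.0, 7.7]
opening: 0.45
```

```bash
python3 -c "
from h import *
P=[]
for i in range(5):
  d=shot('wrist','w10');s=ctrl.get_state();P.append(np.r_[s['eef_pos'],s['contact_force'],s['wrist_torque']])
print(np.mean(P,0).round(4))
gl=blob(d,280,235,355,305,True);print(gl[0])
f=d['frame'].astype(int).sum(2)//3
for r in range(212,230,2): print(r,f[r,284:348:2])"
```

```text
[ 0.5556  0.1753  0.0418 -3.9587 -0.5748  7.7195 -0.1543  0.6535 -0.0533]
[316.16142273 271.02093887]
212 [236 236 236 236 236 236 237 236 237 236 237 237 236 237 237 237 236 237
 237 236 236 236 236 236 236 235 235 236 235 235 236 235]
214 [237 237 238 238 236 237 237 236 237 237 238 238 237 237 237 237 237 237
 238 237 238 237 237 238 238 237 237 238 236 237 236 237]
216 [237 237 237 238 237 237 238 238 238 238 237 238 238 237 238 237 237 237
 237 238 238 238 238 237 237 238 237 237 238 237 238 237]
218 [236 236 236 236 237 236 237 237 236 236 237 236 236 236 236 237 237 237
 236 237 236 236 236 235 236 236 236 236 236 236 235 235]
220 [235 234 234 235 235 234 235 234 235 235 235 235 240 244 240 241 238 237
 242 243 239 235 235 234 234 234 233 233 233 233 233 233]
222 [235 236 235 235 236 235 236 236 236 240 239 230 111  78 122 161 159 160
 117  94 140 232 240 237 234 233 234 235 234 233 234 233]
224 [239 239 238 238 237 238 238 240 240 160  93 169 222 175 125  72  49 105
 109 161 200 207 152 177 240 239 237 237 238 237 236 236]
226 [236 235 235 236 236 236 239 233 116 129 129  23  22  33  33  41  39  39
  37  32  27  26  65  75 128 243 238 234 233 234 233 233]
228 [237 236 236 237 238 246 169  92  34  35  39  41  40  42  37  43  42  41
  41  40  39  39  42  41  32  59 216 243 236 234 235 234]
```

Run:
```python
from h import *
d=load('w10');e=atz(d,316,221.4,.031);print('spigot +y edge now',e)
d=load('w7');print('bore edge',atz(d,315.2,215.9,.030))
d=load('w9')
f=d['frame'].astype(int).sum(2)//3
for n in('w8','w9'):
  f=load(n)['frame'].astype(int).sum(2)//3
  print(n)
  for r in range(216,230,2): print(r,f[r,284:348:2])
```

```text
spigot +y edge now [0.55389343 0.19106377 0.031     ]
bore edge [0.55392155 0.1908707  0.03      ]
w8
216 [238 237 238 237 238 238 238 237 237 237 237 237 237 237 237 236 237 237
 237 237 236 237 237 237 237 237 237 237 237 237 237 236]
218 [237 236 237 236 236 235 236 236 236 236 235 236 236 236 237 238 238 237
 237 236 235 236 235 232 236 236 236 235 235 235 235 235]
220 [234 234 234 234 234 234 234 233 234 234 236 239 238 242 235 199 207 212
 239 241 243 236 234 234 234 233 233 233 233 233 232 233]
222 [236 237 237 237 236 237 237 237 239 244 234 166  53  73 115 163 164 159
 148  64  85 207 236 239 234 234 235 234 234 234 232 233]
224 [239 240 238 239 238 239 239 246 234 110 109 169 236 173 125  72  49 104
 109 153 219 214 162 146 243 238 237 236 236 237 237 237]
226 [235 235 235 235 235 237 240 161  47 110  99  26  25  31  34  42  43  38
  38  33  29  26  64  77 110 237 239 234 233 233 233 233]
228 [238 237 237 237 240 238  97  70  33  39  38  41  41  43  41  42  43  43
  42  41  43  40  41  39  31  61 212 243 236 235 235 234]
w9
216 [236 238 237 237 237 237 238 238 237 237 237 2
[... 194 characters left out ...]
 235 234 234 233 234 233]
220 [233 234 233 233 234 234 234 234 233 234 234 236 242 238 204 174 143 129
 143 184 206 240 241 236 234 233 233 233 233 233 233 232]
222 [237 237 237 237 237 236 236 236 237 240 242 168 106  20 112 127 169 169
 108  58  21  54 126 216 235 238 235 235 235 235 234 234]
224 [239 238 238 239 238 238 238 239 245 158  90 174 223 177 125 101  49 105
 112 162 206 222  83  32  84 212 244 237 236 236 235 236]
226 [235 235 235 235 234 234 237 240 158 131 128  23  24  32  35  39  40  39
  38  33  27  26  69  82  86  47 156 240 236 234 234 234]
228 [238 238 239 238 240 243 244  82  29  36  38  41  40  41  38  41  41  42
  43  41  41  40  43  39  38  53  82 123 240 237 235 236]
```

Emit:
step_arm(gripper=[1,1,1,1,1,1], linear=[[0,0,-0.002],[-0.0003,0.0009,-0.0025],[-0.0003,0.0009,-0.002],[-0.0003,0.0009,-0.001],[-0.0003,0.0009,0],[-0.0003,0.0009,0]], delta_rot=[[0,0,0],[0,0,0],[0,0,0],[0,0,0],[0,0,0],[0,0,0]])

```text
time: 20.6
eef_pos: [0.5552, 0.1744, 0.0418]
tcp_rot: [0.999, 0.044, -0.001, -0.0]
contact_force: [-4.8, 0.1, 8.3]
opening: 0.45
```

```bash
python3 -c "
from h import *
d=shot('wrist','w11');s=ctrl.get_state();print(s['eef_pos'],s['contact_force'])
f=d['frame'].astype(int).sum(2)//3
for r in range(216,230): print(r,f[r,286:346:2])
cv2.imwrite('pics/w11c.png',cv2.resize(d['frame'][195:245,276:356,::-1],(800,500),interpolation=0))"
```

```text
[0.55521982 0.17444329 0.04182567] [-5.12810496  0.38360114  8.73222405]
216 [236 237 236 236 237 236 236 236 235 236 236 236 236 236 236 237 236 236
 235 235 235 235 235 235 235 235 235 235 234 234]
217 [235 236 235 235 235 235 236 235 235 235 235 235 236 235 237 237 237 236
 235 235 235 235 235 235 234 235 235 234 234 234]
218 [234 234 234 235 235 235 235 235 234 235 235 236 237 240 243 242 241 241
 239 237 234 234 234 234 234 234 234 233 233 233]
219 [233 234 234 233 233 234 233 233 233 233 236 241 241 241 236 180 206 240
 239 243 238 234 232 233 232 232 232 232 232 232]
220 [233 233 233 233 233 234 233 233 233 237 243 233 172 142 119  72  94 124
 143 161 240 240 235 233 233 232 233 232 233 232]
221 [235 236 236 236 235 235 235 236 240 241 205 115  68  39  24  24  22  23
  48  55 156 239 241 236 235 233 233 233 233 233]
222 [236 237 237 237 237 237 237 241 243 173  87  20  32 118 173 172 171 112
  65  24  55 126 215 239 237 235 236 236 235 235]
223 [238 238 238 238 238 239 240 240 167  63  42 127 220 224 157 130 198 191
 224 168  62  30 105 209 241 238 237 236 236 236]
224 [237 237 237 237 237 239 244 231  52  77 182 224 176 125  72  49 104 112
 159 205 221  82  30 110 237 239 235 234 235 234]
225 [234 234 233 234 235 239 237 112 127 216 106 131  72  19  33  34  28  27
  56 108 133 117 128  41 153 240 235 233 232 232]
226 [235 234 235 235 236 239 163  80 137 129  23  24  33  34  39  40  38  38
  31  26  27  67  81  82  63 187 237 234 233 233]
227 [237 237 237 236 240 193  69  59  73  28  37  39  40  40  41  42  40  42
  38  38  36  36  30  60  40  93 236 237 235 234]
228 [239 239 239 240 246 111  69  35  35  38  41  41  42  39  41  42  42  41
  40  44  39  42  42  36  51  80 181 244 237 236]
229 [240 240 240 246 237  47  51  40  41  38  41  41  42  39  43  41  38  44
  43  41  38  44  40  38  44  90  94 244 236 234]
```

View pics/w11c.png

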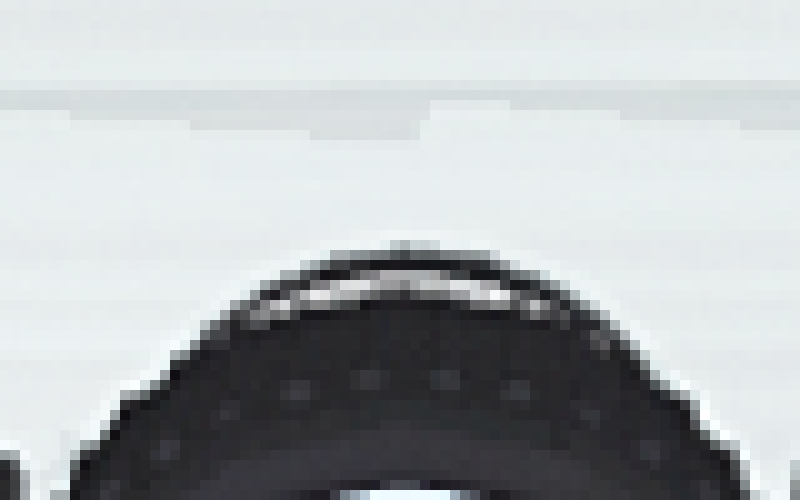

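The dark sliver shows the bore edge about 0.8 mm past the spigot on the +y side, while the cell still rests on the step. I'll do one fine slide between the last two spots to finish bore 3.

Emit:
step_arm(gripper=[1,1,1,1,1,1,1,1,1,1,1,1,1,1,1,1], linear=[[0,0,-0.002],[0.0003,-0.0005,-0.0025],[0.0003,-0.0005,-0.0015],[0.0003,-0.0005,-0.0005],[0.0003,-0.0005,-0.0003],[0.0008,-0.0005,-0.0005],[0.0013,-0.0005,-0.0005],[0.0013,-0.001,-0.0005],[0.0008,-0.0013,-0.0005],[0.0003,-0.0013,-0.0005],[-0.0003,-0.001,-0.0005],[-0.0007,-0.0005,-0.0005],[-0.0007,0.0,-0.0005],[-0.0003,0.0003,-0.0005],[0.0003,0.0,-0.0005],[0.0003,-0.0005,0]], delta_rot=[[0,0,0],[0,0,0],[0,0,0],[0,0,0],[0,0,0],[0,0,0],[0,0,0],[0,0,0],[0,0,0],[0,0,0],[0,0,0],[0,0,0],[0,0,0],[0,0,0],[0,0,0],[0,0,0]])

```text
time: 22.65
eef_pos: [0.5559, 0.1752, 0.0418]
tcp_rot: [0.999, 0.044, -0.0, -0.0]
contact_force: [-3.4, 0.3, 11.2]
opening: 0.45
```

```bash
python3 -c "
from h import *
d=shot('wrist','w12');s=ctrl.get_state();print(s['eef_pos'],s['contact_force'])
f=d['frame'].astype(int).sum(2)//3
for r in range(219,228): print(r,f[r,286:346:2])"
```

```text
[0.55590639 0.1751604  0.0418236 ] [-3.57815327 -0.0928824   9.51162621]
219 [235 235 235 235 235 236 236 230 236 235 236 237 239 240 243 242 240 238
 238 236 234 235 235 234 234 235 234 234 234 234]
220 [234 234 235 234 234 234 233 232 234 235 238 244 240 242 233 221 239 242
 241 239 235 234 233 234 234 233 233 232 233 232]
221 [233 234 233 234 234 234 233 234 235 239 239 203 169 135 108  98 124 144
 175 238 242 236 233 233 233 233 233 233 233 233]
222 [236 235 236 236 236 235 236 238 242 243 160  80  52 112 112 114 109  78
  54 140 207 241 237 235 234 234 233 234 234 234]
223 [237 237 236 237 237 238 239 244 236 168  66 117 214 221 178 143 192 179
 208 154 105 210 235 237 236 235 235 235 235 235]
224 [239 239 238 238 239 239 242 235 112  72 176 224 176 125 100  77 113 109
 181 200 211 115 174 244 239 237 237 237 237 237]
225 [237 237 238 238 239 241 245 158 115 209 105 130  70  19  33  32  26  29
  79 109 131 104 172 214 243 237 236 236 235 235]
226 [234 235 235 235 237 241 168  76 138 132  25  24  32  35  37  39  40  37
  31  26  28  64  97 112 241 236 234 233 233 233]
227 [236 235 236 236 241 237  65  37  78  28  37  35  40  38  39  43  42  44
  41  37  34  35  28  37 162 238 236 234 234 234]
```

Bore 3 is refused. I'll go to a hover over bore 4 and check the ring gap before inserting.

Emit:
step_arm(gripper=[1,1,1,1,1,1,1,1], linear=[[0,0,-0.01],[0,0,-0.018],[-0.0005,-0.025,-0.018],[-0.001,-0.0525,-0.018],[-0.001,-0.0525,-0.012],[-0.001,-0.0525,-0.008],[-0.001,-0.0525,-0.007],[-0.001,-0.0525,-0.007]], delta_rot=[[0,0,0],[0,0,0],[0,0,0],[0,0,0],[0,0,0],[0,0,0],[0,0,0],[0,0,0]])

```text
time: 23.7
eef_pos: [0.55, 0.2263, 0.0473]
tcp_rot: [0.999, 0.044, -0.0, 0.0]
contact_force: [0.6, -0.4, -0.9]
opening: 0.446
```

```bash
python3 -c "
from h import *
d=shot('wrist','w13');s=ctrl.get_state();print(s['eef_pos'],s['contact_force'])
cv2.imwrite('pics/w13c.png',cv2.resize(d['frame'][195:245,276:356,::-1],(800,500),interpolation=0))
f=d['frame'].astype(int).sum(2)//3
for r in range(210,230): print(r,f[r,280:350:2])"
```

```text
[0.55012342 0.22643424 0.04751815] [-0.58664478  0.16292355 -0.7160353 ]
210 [242 243 242 242 242 242 242 241 242 242 242 242 241 242 241 241 242 242
 241 242 241 241 241 241 241 241 241 242 241 241 241 241 240 241 241]
211 [242 242 242 242 242 242 242 242 242 241 242 241 242 242 242 241 242 241
 242 241 241 241 242 241 241 241 241 241 241 240 241 240 240 241 240]
212 [243 243 242 243 242 242 242 242 242 242 242 242 242 242 242 241 242 242
 242 242 242 241 241 241 241 241 241 241 241 241 241 241 240 241 241]
213 [243 242 242 242 242 242 242 242 241 242 241 242 241 242 241 242 241 241
 241 241 241 241 241 241 241 241 240 240 240 240 241 240 241 240 241]
214 [241 241 241 241 240 240 241 241 241 241 241 241 241 241 241 242 242 244
 244 245 243 242 240 241 240 241 241 240 240 240 240 241 240 241 241]
215 [241 242 242 241 241 241 242 241 241 241 241 241 242 242 244 245 247 250
 250 250 249 248 245 243 242 241 240 241 241 240 240 241 240 240 240]
216 [242 241 241 241 242 242 242 241 241 241 242 241 242 246 248 249 248 188
 185 163 225 230 251 245 245 242 241 241 241 241 241 241 241 241 241
[... 1212 characters left out ...]
42  77  53  76 200 195 105 137  75  22  35
  36  31  31  54 111 143 176 204  89  56  53  56 190 245 241 241 242]
226 [243 243 242 242 243 243 248 175  46  52  76 137 103  27  31  35  38  44
  43  42  42  38  29  26  54 124 103  53  57  49 127 246 244 241 242]
227 [245 244 244 244 245 247 243  78  55 154  47  49  31  39  42  46  41  47
  44  44  45  44  44  39  37  34  60  98  53  56  72 245 246 243 243]
228 [245 244 244 244 244 248 207  48  60  95  36  40  41  45  44  43  44  48
  46  45  47  46  45  43  44  44  39  77  98  59  46 195 245 244 243]
229 [244 244 243 244 244 249 121  60  93  38  42  44  46  48  45  47  42  46
  46  45  46  47  45  43  49  46  43  46  66  59  53 104 242 245 243]
```

View pics/w13c.png

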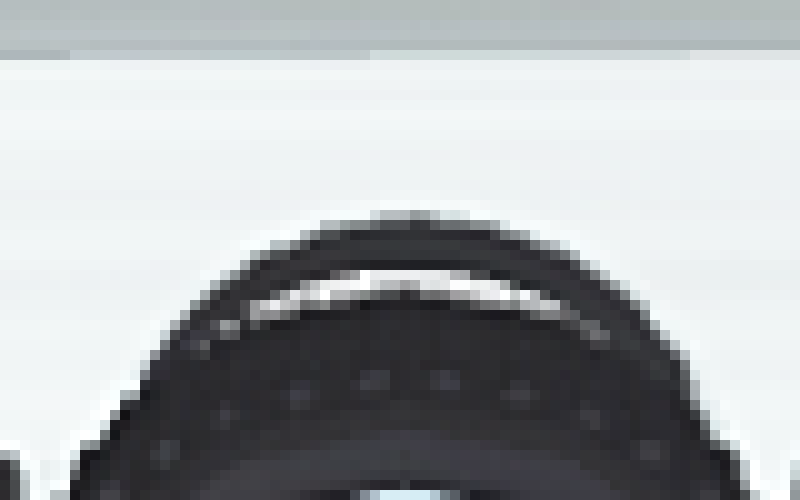

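The ring gap over bore 4, corrected for offset and parallax, is about 1 mm when centred. That fits a 33 mm spigot; a 30 mm one would leave over 2 mm. Now I'll centre it (+0.5 mm x, +0.9 mm y) and lower gently.

Emit:
step_arm(gripper=[1,1,1,1,1,1,1], linear=[[0.0005,-0.0009,0],[0.0005,-0.0009,0.001],[0.0005,-0.0009,0.0018],[0.0005,-0.0009,0.0024],[0.0005,-0.0009,0.003],[0.0005,-0.0009,0.0032],[0.0005,-0.0009,0.0032]], delta_rot=[[0,0,0],[0,0,0],[0,0,0],[0,0,0],[0,0,0],[0,0,0],[0,0,0]])

```text
time: 24.62
eef_pos: [0.5504, 0.2279, 0.0443]
tcp_rot: [0.999, 0.044, 0.0, -0.0]
contact_force: [1.4, 0.4, -1.2]
opening: 0.45
```

It is 1.7 mm in with no resistance, so I'll continue down to the shoulder.

Emit:
step_arm(gripper=[1,1,1,1,1,1,1,1,1], linear=[[0,0,0.001],[0,0,0.002],[0,0,0.003],[0,0,0.004],[0,0,0.005],[0,0,0.006],[0,0,0.007],[0,0,0.0075],[0,0,0.0075]], delta_rot=[[0,0,0],[0,0,0],[0,0,0],[0,0,0],[0,0,0],[0,0,0],[0,0,0],[0,0,0],[0,0,0]])

```text
time: 25.75
eef_pos: [0.5503, 0.2279, 0.0368]
tcp_rot: [0.999, 0.044, -0.0, 0.0]
contact_force: [-0.4, 0.5, -0.9]
opening: 0.453
```

```bash
python3 -c "
from h import *
s=ctrl.get_state();print(s['eef_pos'],s['contact_force'],s['wrist_torque'])"
```

```text
[0.55034711 0.22793394 0.03678874] [-0.40744816  0.487927   -0.92451738] [-0.01445555  0.02890469  0.02912883]
```

Emit:
step_arm(gripper=[1,1,1,1,1], linear=[[0,0,0.0005],[0,0,0.001],[0,0,0.0015],[0,0,0.0018],[0,0,0.0018]], delta_rot=[[0,0,0],[0,0,0],[0,0,0],[0,0,0],[0,0,0]])

```text
time: 26.38
eef_pos: [0.5504, 0.228, 0.0361]
tcp_rot: [0.999, 0.044, -0.0, 0.0]
contact_force: [-3.1, -1.7, 6.2]
opening: 0.45
```

The shoulder seats at z 0.0361 (predicted 0.036) with 6 N. Unload, release and retreat.

Emit:
step_arm(gripper=[1,-0.5,-0.5,-0.5,-0.5,-0.5,-0.5,-0.5,-0.5,-0.5,-0.5,-0.5,-0.5], linear=[[0,0,-0.0008],[0,0,-0.0008],[0,0,-0.0008],[0,0,-0.0008],[0,0,-0.0008],[0,0,-0.0008],[0,0,-0.005],[0,0,-0.02],[0,0,-0.05],[0,0,-0.09],[0,0,-0.13],[0,0,-0.13],[0,0,-0.13]], delta_rot=[[0,0,0],[0,0,0],[0,0,0],[0,0,0],[0,0,0],[0,0,0],[0,0,0],[0,0,0],[0,0,0],[0,0,0],[0,0,0],[0,0,0],[0,0,0]])

```text
time: 28.0
eef_pos: [0.5501, 0.2279, 0.1653]
tcp_rot: [0.999, 0.044, 0.0, -0.0]
contact_force: [0.2, -0.3, -1.1]
opening: 0.749
```

```bash
python3 -c "
from h import *
d=shot('wrist','w14');s=ctrl.get_state();print(s['time'],s['eef_pos'],s['contact_force'],s['opening'])
b=shot('side','d14')
cv2.imwrite('pics/end.png',np.hstack([cv2.resize(d['frame'],(480,300)),cv2.resize(b['frame'][150:300,240:400],(320,300),interpolation=3)])[...,::-1])
print(proj(d,[.5500,.2280,.051]),blob(d,285,165,350,225,True))"
```

```text
28.05 [0.54955025 0.22774727 0.16416015] [ 0.09430967 -0.46062629  0.09996704] 0.7495093109579217Traceback (most recent call last):
  File "<string>", line 6, in <module>
    print(proj(d,[.5500,.2280,.051]),blob(d,285,165,350,225,True))
                                     ~~~~^^^^^^^^^^^^^^^^^^^^^^^^
  File "h.py", line 29, in blob
    e=cv2.fitEllipse(cv2.convexHull(c)); return np.array(e[0])/4-.375+[x0,y0],np.array(e[1])/4,t
cv2.error: OpenCV(4.12.0) /io/opencv/modules/imgproc/src/shapedescr.cpp:361: error: (-201:Incorrect size of input array) There should be at least 5 points to fit the ellipse in function 'fitEllipseNoDirect'
```

View pics/end.png

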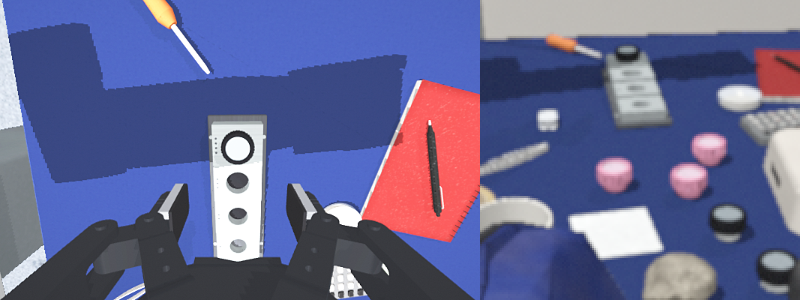

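The cell sits on the top step at (238,148), centred and upright in the wrist view. The spares and other things are unmoved and the gripper is clear, so I'm handing in.

```bash
python3 -c "
from plant import ctrl
print(ctrl.sign_off())"
```

```text
the job is handed in; nothing more can be done
None
```

The cell from the card is in bore 4 (34 mm), pushed home, and the job was handed in at about 28 s. I tried bores 1, 2 and 3 in that order first, and each stopped it. The highest force I read was about 11 N, though the readings came only at the end of each move.

**Bore 3:** I tried nine spots up to about 1.5 mm either side of centre plus a small sliding search, and it never went in.

**Bore 4:** It dropped in freely. The shoulder seated at a tool height of 36.1 mm (36.0 predicted) with 6 N, then I released it and backed off. The last pictures show the cell centred and upright on the top step, the gripper clear, and the spares and other things apparently where they were.

**Checks that disagreed:**
- **Spigot size:** an early wrist-camera estimate of the spigot gave about 30 mm, which would have belonged in bore 3. I went with 33 mm because bore 3 refused it throughout and the gap around it over bore 4 fitted 33 mm.
- **Bore 3 depth:** a 33 mm spigot centred on bore 3 should have sunk about 0.8 mm into the chamfer; I saw only about 0.3 mm.
- **Spare cells:** fitting their spigot sizes in the side view was inconclusive.
- **Final fit:** my last automatic check of the cell's position failed with an error, so the final position was checked by eye only.

I viewed 14 pictures against the budget of 10, the extra ones mostly to settle bore 3.

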